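# Clear the taped spot and tip the tall disc case onto it

## Task

On this music table, the tall disc case standing at one end of the white taped rectangle has to lie flat in that rectangle. First push the round metal weight along the table until all of it is outside the tape, then tip the tall case over with a fingertip push in its upper half, so that it ends lying flat on its broad side, entirely within the outer edge of the tape. Lift or carry nothing, and leave the shorter case standing and everything else where it is.

Things in the scene. Friction and masses are not known exactly. Their poses are not given: they have to be found in the camera images.
- zone: Rectangle of flat white tape on the table (tape 12 mm wide, under 1 mm thick, nothing to bump into), outer size 200 mm along its x and 300 mm along its y. Origin at its centre on the table, z up. Its x points roughly away from the robot, its y roughly to the robot's left (turned up to 0.25 rad).
- tall_case: Dark boxed disc set with paper covers, standing across one short end (+y or -y) of the rectangle, near parallel with it: 135 mm wide (its x), 40 thick (y), 190 tall (z), 0.24-0.48 kg. Origin: centre of the underside, 140 mm from the rectangle's centre, so the inner foot edge is 30 mm inside the outer edge of the tape. Pushed high towards the middle it pivots on that edge, falling by itself past 0.21 rad; pushed low it slides.
- case_mid (a point): Centre of the tall case, 95 mm up when it stands, 20 mm up when it lies flat.
- case_foot_a (a point): Tall case: mid-thickness of the underside at its -x side edge.
- case_foot_b (a point): Tall case: mid-thickness of the underside at its +x side edge.
- case_head_a (a point): Tall case: mid-thickness of the top face at its -x side edge.
- case_head_b (a point): Tall case: mid-thickness of the top face at its +x side edge.
- short_case: Shorter disc case of the same make and colours, standing upright across the other short end of the rectangle: 140 mm wide (x), 40 mm thick (y), 125 mm tall. Origin at the centre of the underside. To be left standing.
- weight: Round aluminium record weight lying inside the rectangle near its middle: disc 60 mm in diameter and 26 mm tall, with a 32 mm knob on top (38 mm in all), 0.17-0.27 kg, slides on the table. Origin at the centre of the underside, z up. The table is open for about 100 mm beyond both long sides of the rectangle abreast of its middle.
- tumbler: Drinking glass, 68 mm in diameter, 95 mm tall, off the rectangle's corner towards +x, +y. Origin under its centre. Leave alone.
- tape_roll: Roll of white tape lying flat, 90 mm in diameter, 24 mm tall, off the rectangle's corner towards -x, -y. Leave alone.
- adapter: Black power adapter block, 55 x 85 x 34 mm tall, off the rectangle's corner towards -x, +y. Leave alone.
- mug: White mug, 82 mm in diameter, 92 mm tall, to the robot's right. Leave alone.
- lamp_left: Party lamp, a 92 mm ball on a round black base, 114 mm tall, to the robot's left. Leave alone.
- lamp_right: Party lamp of the same shape, far right. Leave alone.
Things that resemble listed ones, but are neither listed nor needed, are in the scene too. Of the things shaped like the weight, the aluminium one is meant. What is shaped like the short_case but blue is not meant.

How it is judged (in metres and radians):
On the way, in this order (a step that is already met when the one before it is completed fails the run):
1. the weight lies still on the table wholly outside the tape while the tall case still stands ((x of weight in the frame of zone above 0.128 m or x of weight in the frame of zone below -0.128 m or y of weight in the frame of zone above 0.178 m or y of weight in the frame of zone below -0.178 m) and angle between weight's own z axis and vertical below 0.15 rad and height (world z) of weight below 0.008 m and linear speed of weight below 0.03 m/s and angle between tall_case's own z axis and vertical below 0.1 rad), for 0.2 s.
2. the tall case lies flat and still within the taped rectangle (angle between tall_case's own z axis and vertical between 1.5 and 1.64 rad and height (world z) of case_mid below 0.025 m and x of case_foot_a in the frame of zone between -0.105 and 0.105 m and y of case_foot_a in the frame of zone between -0.155 and 0.155 m and x of case_foot_b in the frame of zone between -0.105 and 0.105 m and y of case_foot_b in the frame of zone between -0.155 and 0.155 m and x of case_head_a in the frame of zone between -0.105 and 0.105 m and y of case_head_a in the frame of zone between -0.155 and 0.155 m and x of case_head_b in the frame of zone between -0.105 and 0.105 m and y of case_head_b in the frame of zone between -0.155 and 0.155 m and linear speed of tall_case below 0.03 m/s and angular speed of tall_case below 0.2 rad/s), for 0.2 s.
At the end, for the whole second after the job is handed in: The tall case lies flat on a broad side at rest, its footprint within the tape's outer edge (5 mm tolerance); the weight lies flat at rest on the table outside the tape's outer edge (2 mm tolerance); the shorter case still stands upright (0.1 rad) within 30 mm of where it was (all of step 2 and (x of weight in the frame of zone above 0.128 m or x of weight in the frame of zone below -0.128 m or y of weight in the frame of zone above 0.178 m or y of weight in the frame of zone below -0.178 m) and angle between weight's own z axis and vertical below 0.15 rad and height (world z) of weight below 0.008 m and linear speed of weight below 0.03 m/s and angle between short_case's own z axis and vertical below 0.1 rad and distance of short_case from where it was at the start of the episode below 0.03 m); the robot touches nothing.
It fails at once if the tall case is lifted clear of the table (height (world z) of each of case_foot_a, case_foot_b, case_head_a, case_head_b above 0.035 m).
It fails at once if the weight is lifted off the table (height (world z) of weight above 0.02 m).
It fails at once if the standing tall case is pushed in its lower half (contact force between the fingers and tall_case above 1 N and height (world z) of the grasp point below 0.095 m and angle between tall_case's own z axis and vertical below 0.2 rad).
It fails at once if the shorter case is tipped or shifted more than 30 mm (angle between short_case's own z axis and vertical above 0.3 rad or distance of short_case from where it was at the start of the episode above 0.03 m).
It fails at once if the tumbler, tape roll, adapter, mug or a lamp is knocked over or shifted more than 30 mm (distance of any of tumbler, tape_roll, adapter, mug, lamp_left, lamp_right from where it was at the start of the episode above 0.03 m or angle between any of tumbler, tape_roll, adapter, mug, lamp_left, lamp_right's own z axis and vertical above 0.5 rad).
It also fails if it takes over 51 s, if anything falls off the work surface, if the arm or the gripper's body presses on something with over 40 N, if the wrist force passes 120 N, or if a joint passes its speed limit or range.

## Robot

A 6-joint arm with a two-finger parallel gripper is mounted at the origin on the work surface. World frame = base frame: x ahead of the robot, y to its left, z up, the work surface at z = 0. Lengths are in mm, angles in rad, forces in N, time in s.
With the tool pointing down it reaches from about 350 to 875 mm from the base axis. Payload 4.2 kg.
Tool frame: the origin (TCP) lies at the very end of the fingers, on their centre line; the grasp point (between the pads) lies arm.hold_point_z behind it (arm.hold_point_z is the distance from the TCP to the grasp point, in mm); z points along the fingers, y is the direction in which the jaws open and shut (so a half turn about z gives the same grasp; the last joint's range is limited). The gripper opens to 85 mm and grips with 20 to 120 N. Pads are 22 mm wide; open, the fingers measure 114 mm over their backs; the gripper's body (76 mm by 85 mm) begins 54 mm behind the grasp point. The pads swing forward as they close: fully open they stand 13 mm farther back than shut.
Start: joints at [-1.036, 0.385, 0.008, 0, -1.194, -0.259], TCP at [170.214, -601.354, 207.412] pointing down, gripper open.
Joint ranges: [-3.14, 3.14], [-1.21, 2.06], [-1.07, 1.41], [-3.16, 2.05], [-2.99, -0.16], [-3.1, 3.1]. Speed limits (rad/s): [2.79, 2.79, 3.14, 3.14, 3.14, 3.14].

## Interface

Orientations are given as a unit quaternion [x, y, z, w].
In Python, from bench import arm gives the robot as it stands.
- The arm moves only by the tool step_arm, never from a script. Its argument "series" is a list of rows, each a list of 6 numbers: the shift along the world's x, y, z scaled (see below), then the turn, a rotation vector about the world's x, y, z scaled (see below). A call has 1 to 12 rows; each row is the pose to reach, as a shift and turn from the pose commanded when the call began; what a row does not reach only later rows make up. The controller multiplies each number of a shift by 400 mm and each number of a turn by pi/2 rad. A row lasts 1/12 s, in which the tool goes at most 41.7 mm and 7.16 degrees, less where a joint would pass 70% of its speed; a pose out of reach is approached as far as the arm can. A call with a number of a shift or a turn outside -1 to 1 is refused whole. A call with a gripper value outside its range is refused whole. "jaw" is the opening, from -1 (shut) to 1 (fully open), set as the call begins (left out, the last holds). The fingers move at their own pace and stop on an object; the grip force is fixed at half the most. Time passes only in rows, so rows that repeat a pose let the fingers close. It gives the time, the measured TCP pose, the force and the opening at its end, in the units of the state.
- arm.read_state(): the state, without advancing time (a new reading comes with each control period).
- arm.get_image(name): name is "side" or "top" or "wrist"; returns a dict with "image" (480x640x3 uint8, red, green, blue), "camera_matrix" (3x3 intrinsics, pixels), "k1" (the pictures are not rectified: a ray, as slopes to the right and down, at radius r is drawn at 1 + k1 r^2 times it, then the intrinsics apply), "world_from_camera" (4x4, takes a point from camera to world coordinates). Camera axes: x right, y up, looking along -z (the intrinsics and any distortion apply to the point x, -y, -z); pixel columns grow to the right and rows downward; lengths in mm; the calibration is good to about 2 mm. A picture is of the moment at which its call begins. There is no depth.
- arm.job_done(): hands the job in, once; it reports no verdict.
The state is a dict: "clock": time; "joints": joint angles; "joint_vel": joint speeds; "joint_efforts": joint torques, N m; "position": TCP position; "ee_rot": TCP orientation; "contact_force": force on the tool from outside, world axes, zero at the start; "wrist_torque": the same for the moment, N m; "gripper_width": finger opening in mm.
Only numpy, scipy, OpenCV 4.12 (cv2) and the standard library are available. Lean on these libraries where they do the work, as an engineer would, in place of code of your own. Each camera call takes 0.05 s, during which the arm holds its last target.

## Working session

There is one attempt and no reset: what is moved stays moved. The work goes in short steps, Python scripts to look and compute and a tool call to move; the robot and the scene stay as the last step left them, time stands still between calls to the robot, and variables do not carry over. Pictures are saved under pics/ and viewed, and the job is handed in when it is done.

Besides the shell and the picture viewer there is one more tool, called after "Emit:" by a JSON object that holds its "fn" and its "kwargs". step_arm: Moves the arm, as the interface text tells. Shifts and turns lie within -1 to 1; 1 stands for 400 mm of shift or pi/2 rad of turn. Its arguments: {"type":"object","properties":{"series":{"type":"array","items":{"type":"array","items":{"type":"number","minimum":-1,"maximum":1}}},"jaw":{"type":"number"}},"required":["series"]}

```bash
ls; mkdir -p pics
cat > h.py <<'E'
import numpy as np, cv2
from bench import arm
def grab(n,fn):
    d=arm.get_image(n); cv2.imwrite('pics/'+fn+'.png',cv2.cvtColor(d['image'],cv2.COLOR_RGB2BGR))
    np.savez('pics/'+fn+'.npz',**d); return d
def load(fn): return dict(np.load('pics/'+fn+'.npz'))
def ray(d,uv):
    K=np.array(d['camera_matrix'],float);k=float(d['k1'])
    p=cv2.undistortPoints(np.array(uv,float).reshape(-1,1,2),K,np.array([k,0,0,0,0.])).reshape(-1,2)
    T=np.array(d['world_from_camera']); v=np.c_[p[:,0],-p[:,1],-np.ones(len(p))]@T[:3,:3].T
    return T[:3,3],v
def onz(d,uv,z):
    o,v=ray(d,uv); return o+v*((z-o[2])/v[:,2])[:,None]
def proj(d,P):
    T=np.array(d['world_from_camera']); c=(np.array(P,float).reshape(-1,3)-T[:3,3])@T[:3,:3]
    q=np.c_[c[:,0],-c[:,1]]/-c[:,2:]; r2=(q**2).sum(1)[:,None]; q=q*(1+float(d['k1'])*r2)
    K=np.array(d['camera_matrix']); return q@K[:2,:2].T+K[:2,2]
E
python3 - <<'E'
from h import *
for n in ['top','side']:
    d=grab(n,n+'0'); print(n,d['k1'],np.round(d['camera_matrix'],1).tolist(),np.round(d['world_from_camera'],3).tolist())
print(arm.read_state(),arm.hold_point_z)
E
```

```text
pics
top -0.21250011316938155 [[604.9, 0.0, 319.7], [0.0, 604.9, 247.9], [0.0, 0.0, 1.0]] [[0.002, 0.986, -0.165, 264.615], [-1.0, 0.002, -0.001, 1.065], [-0.0, 0.165, 0.986, 1508.643], [0.0, 0.0, 0.0, 1.0]]
side 0.027181084172480673 [[476.7, 0.0, 323.6], [0.0, 476.7, 234.5], [0.0, 0.0, 1.0]] [[-0.982, 0.105, -0.156, 348.258], [-0.186, -0.634, 0.75, 778.906], [-0.02, 0.766, 0.643, 799.078], [0.0, 0.0, 0.0, 1.0]]
{'clock': 0.1, 'joints': array([-1.03636604e+00,  3.85467288e-01,  6.76914059e-03, -3.95929453e-04,
       -1.19396514e+00, -2.58610819e-01]), 'joint_vel': array([ 0.00057218, -0.00256476,  0.00489659,  0.00020578, -0.00049141,
       -0.00018084]), 'joint_efforts': array([-3.79436096e-04, -3.93319094e+01,  1.88929760e+01,  4.19793740e+00,
       -2.55421452e-03,  5.96507846e-06]), 'position': array([ 170.073716  , -600.84330419,  206.44686447]), 'ee_rot': array([-1.37400610e-01,  9.90515102e-01,  9.32116691e-04, -1.90790782e-04]), 'contact_force': array([-0.63229663, -0.79692311, -0.53862918]), 'wrist_torque': array([-0.00677354, -0.0488701 , -0.04338817]), 'gripper_width': 85.25774505963876} 18.700000000000003
```

View pics/top0.png

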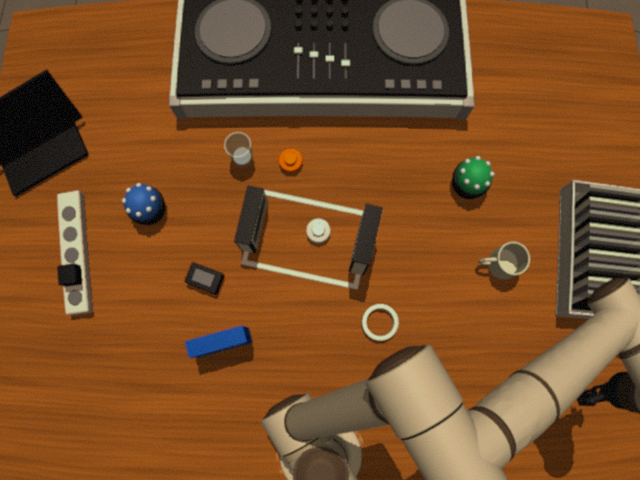

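View pics/side0.png

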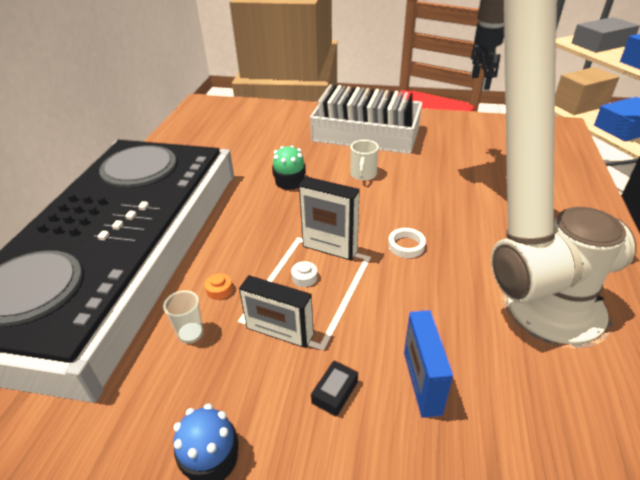

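Things shaped like the weight: a silver-white disc at top (318,231) / side (305,274), and an orange one at top (290,160) / side (219,287). The silver one is aluminium-coloured and lies inside the tape, so it is the weight. The tall case is the right one in the top view, at (367,240), the -y end. The short case is at (251,219). I'll confirm this in an enlarged crop and measure.

Run:
```python
from h import *
d=load('top0'); im=d['image'][:,:,::-1]
c=im[140:330,210:420]; cv2.imwrite('pics/crop0.png',cv2.resize(c,None,fx=3.1,fy=3.1,interpolation=cv2.INTER_CUBIC))
s=load('side0')['image'][:,:,::-1][160:370,200:410]; cv2.imwrite('pics/crop1.png',cv2.resize(s,None,fx=2.8,fy=2.8,interpolation=cv2.INTER_CUBIC))
```

```text
(no output)
```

View pics/crop0.png

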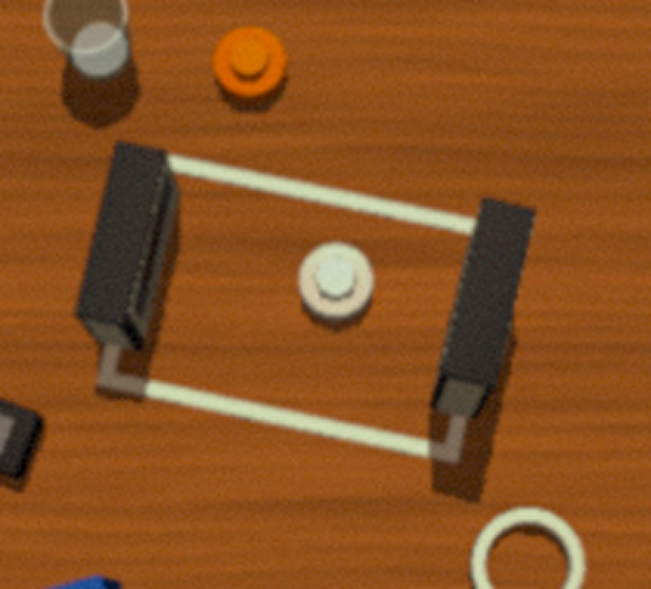

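View pics/crop1.png

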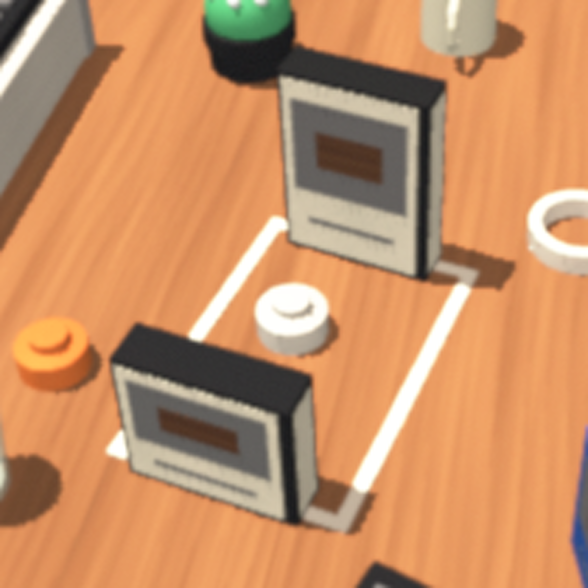

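Run:
```python
from h import *
d=load('top0'); im=d['image'].astype(int)
m=(im.min(2)>130)
def centre(u0,v0,u1,v1):
    M=np.zeros(m.shape,np.uint8); cv2.line(M,(u0,v0),(u1,v1),1,13)
    v,u=np.nonzero(m&(M>0)); P=onz(d,np.c_[u,v],0.5)[:,:2]
    vx,vy,x,y=cv2.fitLine(P.astype(np.float32),cv2.DIST_HUBER,0,.01,.01).ravel(); r=(P-[x,y])@[-vy,vx]; print(len(P),'ang',np.arctan2(vy,vx),'pt',x,y,'std',r.std(),'rng',((P-[x,y])@[vx,vy]).min(),((P-[x,y])@[vx,vy]).max()); return np.array([x,y]),np.array([vx,vy])
cv=lambda a,b:(a/3.1+210,b/3.1+140)
a=centre(266,192,360,211); b=centre(260,266,346,283)
i=lambda t:tuple(int(round(k)) for k in t)
c=onz(d,[cv(95,388),cv(460,464)],0.5)[:,:2]; print('near corners',c)
cs=lambda a,b:(a/2.8+200,b/2.8+160)
s=load('side0'); print('side: near corners -y,+y ; far corner +y', onz(s,[cs(480,272),cs(345,534),cs(105,450)],.5)[:,:2])
# tall tops
print('tall top corners',onz(d,[cv(483,198),cv(536,210),cv(490,388),cv(438,376)],190)[:,:2])
print('tall side top',onz(s,[cs(290,50),cs(446,83),cs(430,108),cs(280,78)],190)[:,:2])
print('tall side foot inner (z0)',onz(s,[cs(290,240),cs(420,277)],0)[:,:2])
print('short top',onz(d,[cv(117,142),cv(168,152),cv(132,322),cv(78,313)],125)[:,:2])
print('weight top knob',onz(d,[cv(335,278)],38)[:,:2],'disc',onz(d,[cv(336,280)],26)[:,:2],'side',onz(s,[cs(292,297)],38)[:,:2])
print('orange',onz(d,[cv(250,58)],38)[:,:2])
print('tumbler base',onz(d,[cv(100,50)],5)[:,:2],'taperoll',onz(d,[cv(528,565)],24)[:,:2])
print('adapter',onz(d,[(205,278)],34)[:,:2],'mug',onz(d,[(513,258)],92)[:,:2],'lampR',onz(d,[(473,177)],80)[:,:2],'DJ',onz(d,[(170,110),(472,112)],0)[:,:2])
print('blue',onz(d,[(187,345),(250,332)],125)[:,:2])
```

```text
450 ang 1.3583694 pt 636.2214 18.18365 std 3.433626933779076 rng -127.18625892698495 128.69511389974613
417 ang 1.3586649 pt 449.88913 46.13646 std 3.280456705217023 rng -116.2206129906917 116.98368473464308
near corners [[472.9700922  201.63222262]
 [411.74357506 -95.02367808]]
side: near corners -y,+y ; far corner +y [[409.40375134 -87.28008788]
 [474.41046336 205.22705229]
 [670.71053882 160.41520425]]
tall top corners [[ 586.16156305 -101.2615128 ]
 [ 577.42214752 -139.60264255]
 [ 447.47339685 -104.69703934]
 [ 456.03597779  -67.73928567]]
tall side top [[ 579.69727135 -125.20278969]
 [ 446.16759898  -98.05344601]
 [ 454.00105374  -62.32326593]
 [ 578.75920623  -84.04759408]]
tall side foot inner (z0) [[ 583.73588171 -101.99482159]
 [ 460.43497213  -72.74449277]]
short top [[645.74590407 173.04472615]
 [637.72450572 133.67176604]
 [505.89357961 158.26144414]
 [512.69982843 199.30320423]]
weight top knob [[557.08534901   6.18998962]] disc [[557.83053899   5.42171821]] side [[555.40862441   9.00670865]]
orange [[740.9586488   76.36525914]]
tumbler base [[759.2044184  204.64086603]] taperoll [[ 329.15534763 -146.94810668]]
adapter [[435.93684553 285.39820453]] mug [[ 478.4212714  -466.36826318]] lampR [[ 683.7826454  -378.70958703]] DJ [[ 894.45399084  407.16848536]
 [ 890.47102037 -408.20234542]]
blue [[270.12524986 306.02067116]
 [301.76529541 160.62713534]]
```

The crops confirm this: the silver disc lies mid-rectangle, the orange one is outside it, the tall case stands at the -y end and the short one at the +y end.

Estimates:
- **Zone:** centre about (543,33), yaw -0.212.
- **Weight:** at zone (+19,-23).

Plan: push the weight along zone +x with the jaws half open as a cradle, then tip the case. First I move over behind the weight.

Emit:
{"fn": "step_arm", "kwargs": {"series": [[0, 0, 0.2, 0, 0, 0], [0, 0, 0.2, 0, 0, 0], [0.4, 0.9, 0.2, 0, 0, -0.31], [0.4, 0.9, 0.2, 0, 0, -0.31], [0.4, 0.9, 0.2, 0, 0, -0.31], [0.4, 0.9, 0.2, 0, 0, -0.31], [0.4, 0.9, 0.2, 0, 0, -0.31], [0.4, 0.9, 0.2, 0, 0, -0.31], [0.4, 0.9, 0.2, 0, 0, -0.31], [0.4, 0.9, 0.2, 0, 0, -0.31], [0.4, 0.9, 0.2, 0, 0, -0.31], [0.4, 0.9, 0.2, 0, 0, -0.31]], "jaw": -0.15}}

```text
clock: 1.1
position: [330.4, -238.6, 287.3]
ee_rot: [0.105, 0.995, 0.0, 0.0]
contact_force: [0.6, 0.2, -0.0]
gripper_width: 36.4
```

Emit:
{"fn": "step_arm", "kwargs": {"series": [[0.41, 0.65, 0, 0, 0, 0], [0.41, 0.65, 0, 0, 0, 0], [0.41, 0.65, 0, 0, 0, 0], [0.41, 0.65, 0, 0, 0, 0], [0.41, 0.65, 0, 0, 0, 0], [0.41, 0.65, 0, 0, 0, 0], [0.41, 0.65, 0, 0, 0, 0], [0.41, 0.65, 0, 0, 0, 0], [0.41, 0.65, -0.25, 0, 0, 0], [0.41, 0.65, -0.25, 0, 0, 0], [0.41, 0.65, -0.25, 0, 0, 0], [0.41, 0.65, -0.25, 0, 0, 0]]}}

```text
clock: 2.1
position: [490.5, 17.8, 182.4]
ee_rot: [0.106, 0.994, -0.002, -0.005]
contact_force: [-0.9, -0.8, -0.5]
gripper_width: 36.3
```

Run:
```python
from h import *
d=grab('wrist','w1'); s=grab('side','s1'); st=arm.read_state(); print(st['position'],st['ee_rot'])
# predicted weight & fingertip
C=np.array([543.4,33.2]);X=np.array([.9777,-.2108]);Y=np.array([.2108,.9777])
print(proj(d,[[557,6.5,38],[557,6.5,26],[*(C-100*X-150*Y),0],[*(C-100*X+150*Y),0],[*(C+100*X+150*Y),0],[*(C+100*X-150*Y),0]]))
print('side',proj(s,[[557,6.5,38],[*(C-100*X-150*Y),0],[*(C-100*X+150*Y),0],[*(C+100*X+150*Y),0]]))
```

```text
[494.48460468  18.31527855 187.71970424] [ 1.05248026e-01  9.94445883e-01 -4.84012963e-04 -6.02875856e-05]
[[330.02178964 280.18693232]
 [329.9537584  275.01715682]
 [202.3471585  153.57987618]
 [503.94497057 154.75693993]
 [476.48047677 328.14768467]
 [221.4872978  327.94190059]]
side [[303.84862413 265.24957295]
 [369.78626978 255.69965858]
 [322.2390823  348.92834458]
 [236.85564781 320.15129978]]
```

View pics/w1.png

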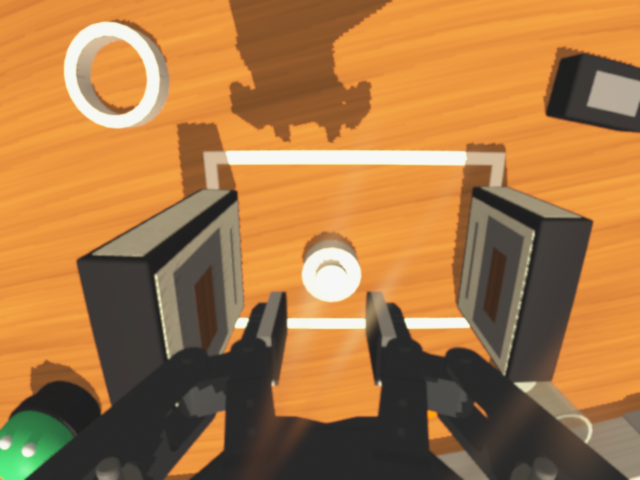

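View pics/s1.png

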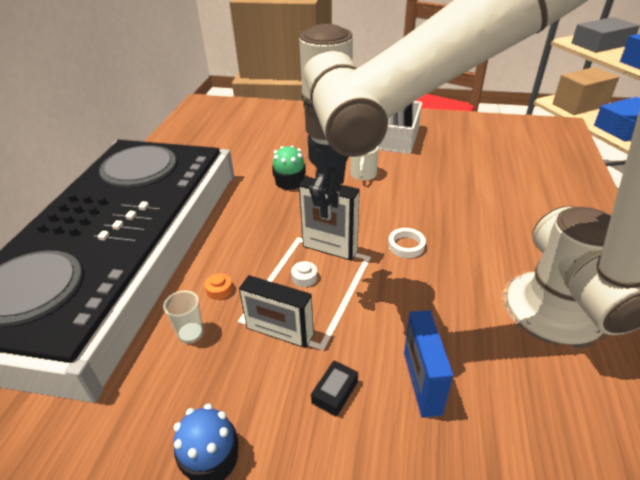

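The wrist view shows the weight at (331,277) and the tape's near corners at (204,152) and (504,152). All are within 3 px of my estimates. Next I lower behind the weight.

Emit:
{"fn": "step_arm", "kwargs": {"series": [[0, 0, -0.1, 0, 0, 0], [0, 0, -0.2, 0, 0, 0], [0, 0, -0.3, 0, 0, 0], [0, 0, -0.38, 0, 0, 0], [0, 0, -0.42, 0, 0, 0], [0, 0, -0.445, 0, 0, 0], [0, 0, -0.445, 0, 0, 0], [0, 0, -0.445, 0, 0, 0]]}}

```text
clock: 2.87
position: [496.1, 19.0, 10.8]
ee_rot: [0.105, 0.994, 0.0, 0.001]
contact_force: [-0.5, 0.4, 0.0]
gripper_width: 36.2
```

Emit:
{"fn": "step_arm", "kwargs": {"series": [[0.025, -0.005, 0, 0, 0, 0], [0.05, -0.011, 0, 0, 0, 0], [0.07, -0.015, 0, 0, 0, 0], [0.09, -0.019, 0, 0, 0, 0], [0.11, -0.024, 0, 0, 0, 0], [0.13, -0.028, 0, 0, 0, 0], [0.15, -0.032, 0, 0, 0, 0], [0.17, -0.037, 0, 0, 0, 0], [0.19, -0.041, 0, 0, 0, 0], [0.2, -0.043, 0, 0, 0, 0], [0.2, -0.043, 0, 0, 0, 0]]}}

```text
clock: 3.78
position: [575.3, 1.3, 9.3]
ee_rot: [0.106, 0.994, -0.0, 0.0]
contact_force: [0.8, -0.3, -0.1]
gripper_width: 36.2
```

Run:
```python
from h import *
d=grab('wrist','w2'); s=grab('side','s2'); st=arm.read_state(); print(st['position'],st['contact_force'])
```

```text
[573.94882487   1.31613832   9.1894979 ] [0.08469725 0.44398893 0.62071601]
```

View pics/s2.png

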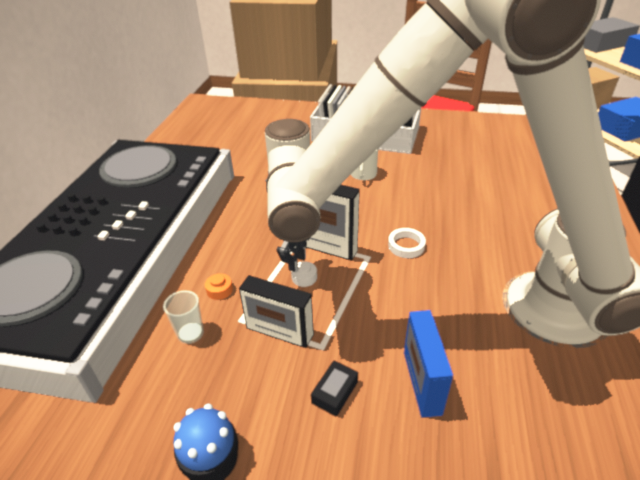

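View pics/w2.png

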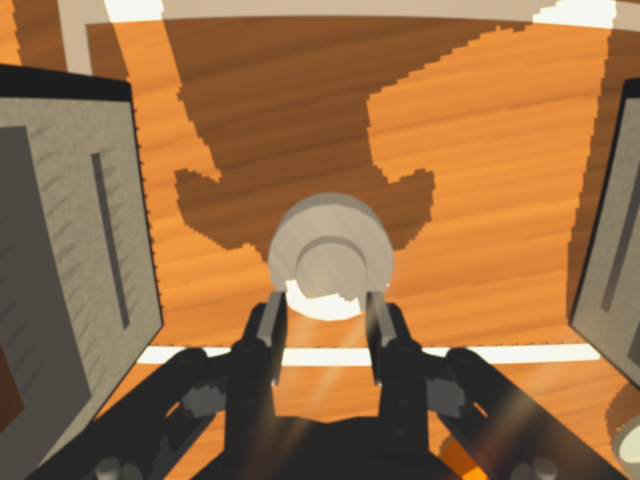

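Run:
```python
from h import *
d=load('w2'); s=load('s2')
C=np.array([543.4,33.2]);X=np.array([.9777,-.2108]);Y=np.array([.2108,.9777])
p=np.array([573.9,1.3])
for z in (9,16,26): print(z,proj(d,[[*p,z],[*(p+18*Y),z],[*(p-18*Y),z],[*(p-11*X),z],[*(p+11*X),z]]).round().tolist())
print(onz(d,[(330,265)],38),onz(d,[(330,257)],26)); print(np.round(d['world_from_camera'],2))
print(proj(s,[[*p,9]]))
cv2.imwrite('pics/c2.png',cv2.resize(s['image'][200:310,230:370,::-1],None,fx=5,fy=5,interpolation=cv2.INTER_CUBIC))
```

```text
9 [[326.0, 282.0], [360.0, 282.0], [292.0, 282.0], [326.0, 262.0], [326.0, 300.0]]
16 [[326.0, 288.0], [361.0, 288.0], [291.0, 288.0], [326.0, 268.0], [326.0, 307.0]]
26 [[326.0, 297.0], [363.0, 297.0], [289.0, 297.0], [326.0, 277.0], [326.0, 317.0]]
[[552.32796161   7.67490297  38.        ]] [[553.61936009   7.53387874  26.        ]]
[[ 2.1000e-01 -9.2000e-01 -3.2000e-01  4.9243e+02]
 [ 9.8000e-01  2.0000e-01  7.0000e-02  1.8790e+01]
 [-0.0000e+00 -3.3000e-01  9.4000e-01  1.7518e+02]
 [ 0.0000e+00  0.0000e+00  0.0000e+00  1.0000e+00]]
[[297.91970902 271.82285134]]
```

View pics/c2.png

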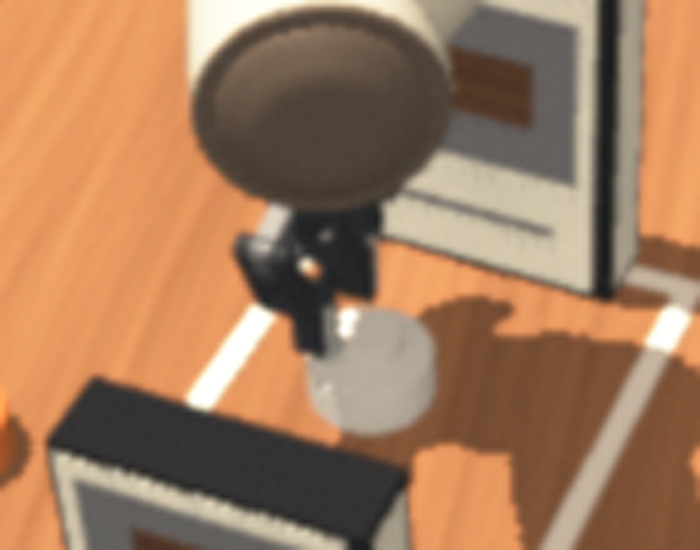

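Run:
```python
from h import *
w1=load('w1');d=load('w2'); s=load('s2'); 
print('w1 knob',onz(w1,[(331,277)],38),'w2 outline bottom disc?')
print('s2 knob z', onz(s,[(230+372/5,200+330/5)],38), 's0',onz(load('side0'),[(304.3,266)],38))
Y=np.array([.2108,.9777]);X=np.array([.9777,-.2108]);p=np.array([573.9,1.3])
for k in (18,24,30):
  for z in (5,10,15,20,25,30): print(k,z,(proj(s,[[*(p+k*Y),z]])-[230,200]).ravel().round(1)*5)
cv2.imwrite('pics/c3.png',cv2.resize(d['image'][170:400,200:460,::-1],None,fx=2.6,fy=2.6,interpolation=cv2.INTER_CUBIC))
```

```text
w1 knob [[553.82652827   8.14869896  38.        ]] w2 outline bottom disc?
s2 knob z [[555.19995206   8.731066    38.        ]] s0 [[555.42765731   8.76926525  38.        ]]
18 5 [323.5 390.5]
18 10 [323. 383.]
18 15 [322.5 375. ]
18 20 [321.5 367.5]
18 25 [321. 360.]
18 30 [320.5 352. ]
24 5 [318. 399.]
24 10 [317.5 391.5]
24 15 [317.  383.5]
24 20 [316. 376.]
24 25 [315.5 368.5]
24 30 [315.  360.5]
30 5 [312.5 407.5]
30 10 [312. 400.]
30 15 [311.  392.5]
30 20 [310.5 384.5]
30 25 [310. 377.]
30 30 [309. 369.]
```

View pics/c3.png

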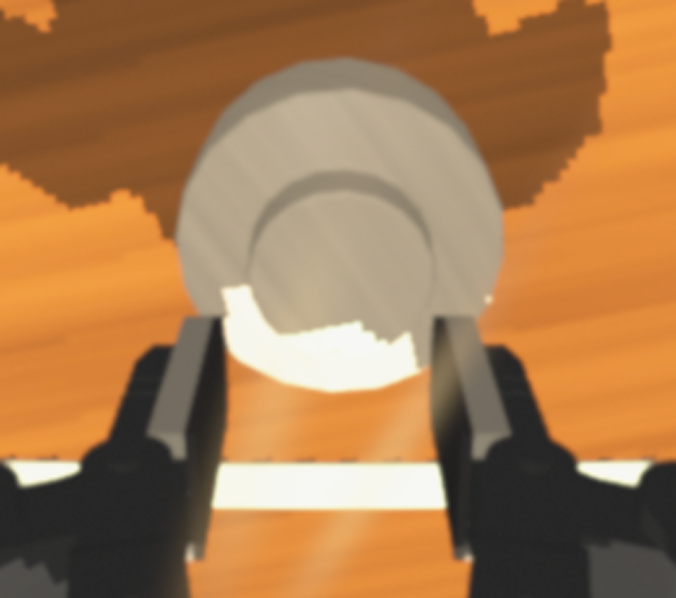

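The fingers passed over the disc, straddling the knob without touching it, so the half-open tips stand higher than I assumed. The weight has not moved. I'll raise, back off, shut the jaws and look at where the tips are.

Emit:
{"fn": "step_arm", "kwargs": {"series": [[0, 0, 0.08, 0, 0, 0], [0, 0, 0.16, 0, 0, 0], [0, 0, 0.2, 0, 0, 0], [-0.1, 0.024, 0.2, 0, 0, 0], [-0.2, 0.048, 0.2, 0, 0, 0], [-0.22, 0.053, 0.2, 0, 0, 0], [-0.22, 0.053, 0.2, 0, 0, 0]]}}

```text
clock: 4.47
position: [482.6, 22.6, 89.7]
ee_rot: [0.105, 0.995, -0.0, -0.001]
contact_force: [0.2, 0.3, 1.1]
gripper_width: 36.1
```

Emit:
{"fn": "step_arm", "kwargs": {"series": [[0, 0, 0, 0, 0, 0], [0, 0, 0, 0, 0, 0], [0, 0, 0, 0, 0, 0], [0, 0, 0, 0, 0, 0], [0, 0, -0.05, 0, 0, 0], [0, 0, -0.1, 0, 0, 0], [0, 0, -0.14, 0, 0, 0], [0, 0, -0.14, 0, 0, 0]], "jaw": -1}}

```text
clock: 5.13
position: [484.3, 21.7, 30.3]
ee_rot: [0.106, 0.994, -0.001, -0.003]
contact_force: [0.4, 0.3, -0.0]
gripper_width: 0.3
```

Run:
```python
from h import *
d=grab('wrist','w3'); s=grab('side','s3'); st=arm.read_state(); print(st['position'],st['contact_force'],st['gripper_width'])
p=st['position']
print(proj(d,[p,p+[0,0,10],p+[0,0,20]]),proj(s,[p,p+[0,0,10],p+[0,0,20]]))
a=cv2.resize(s['image'][200:320,250:390,::-1],(700,600),interpolation=cv2.INTER_CUBIC);cv2.imwrite('pics/c4.png',a)
```

```text
[486.49977688  22.40029152  33.04219438] [0.03700405 0.31179272 0.34318805] 0.06535106244645396
[[328.67092689 290.06273865]
 [328.74239166 299.4676149 ]
 [328.82167087 309.93722646]] [[332.75854187 275.18549957]
 [332.72312432 272.03056157]
 [332.68730484 268.83794285]]
```

View pics/c4.png

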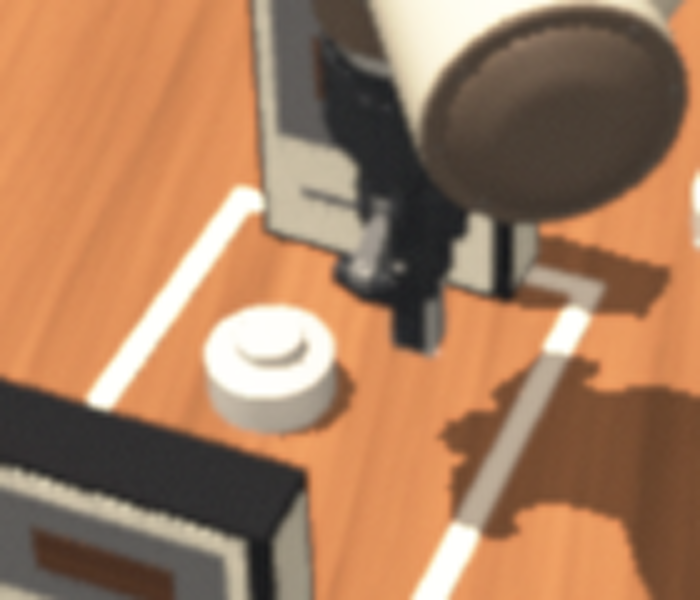

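View pics/w3.png

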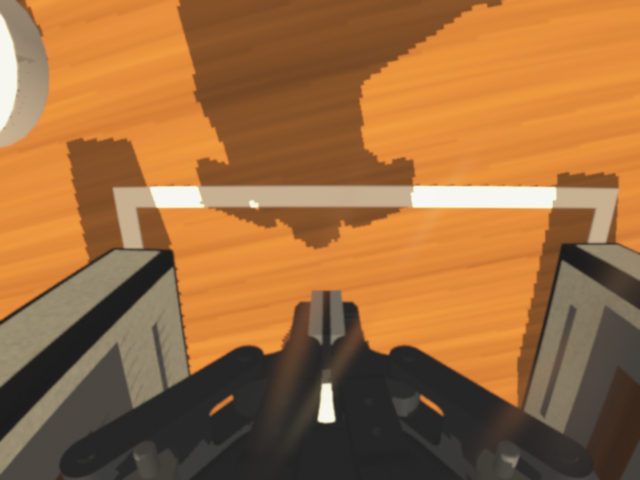

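The tip looks about 15 mm higher than the reported TCP in both views: side crop (418,350) and wrist (328,292). I'll lower in small steps and watch the force.

Emit:
{"fn": "step_arm", "kwargs": {"series": [[0, 0, -0.03, 0, 0, 0], [0, 0, -0.05, 0, 0, 0], [0, 0, -0.06, 0, 0, 0], [0, 0, -0.065, 0, 0, 0], [0, 0, -0.07, 0, 0, 0], [0, 0, -0.07, 0, 0, 0]]}}

```text
clock: 5.73
position: [486.3, 22.7, 5.5]
ee_rot: [0.105, 0.994, 0.0, 0.0]
contact_force: [0.9, 0.3, -1.3]
gripper_width: -0.2
```

Run:
```python
from h import *
s=grab('side','s4'); st=arm.read_state(); print(st['position'],st['contact_force'],st['gripper_width'])
p=st['position']
print((proj(s,[p,p+[0,0,10],p+[0,0,20]])-[250,200])*5)
a=cv2.resize(s['image'][200:320,250:390,::-1],(700,600),interpolation=cv2.INTER_CUBIC);cv2.imwrite('pics/c5.png',a)
```

```text
[486.42150151  22.70668538   5.64708776] [-0.58757093  0.79529649  0.63352932] 0.19835410618456606
[[414.3209674  418.69880776]
 [414.1494787  403.42242246]
 [413.97607649 387.9667755 ]]
```

View pics/c5.png

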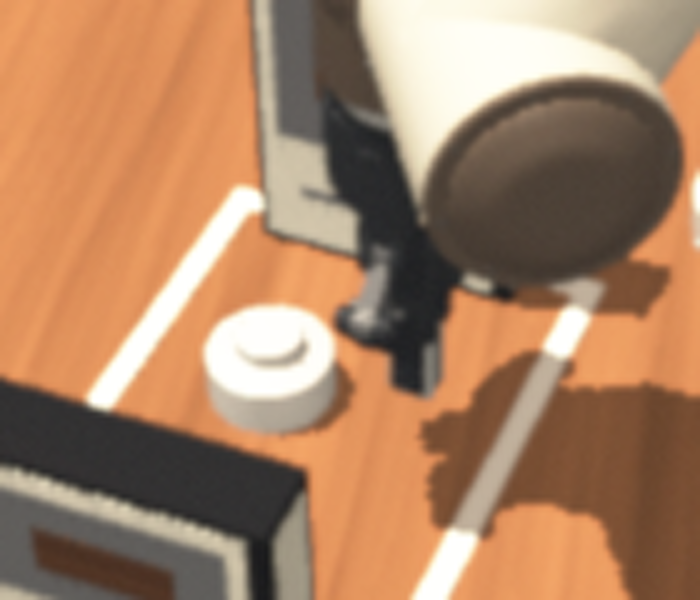

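Emit:
{"fn": "step_arm", "kwargs": {"series": [[0, 0, -0.005, 0, 0, 0], [0, 0, -0.01, 0, 0, 0], [0, 0, -0.01, 0, 0, 0], [0, 0, -0.01, 0, 0, 0]]}}

```text
clock: 6.12
position: [486.2, 22.6, 1.4]
ee_rot: [0.105, 0.994, -0.0, -0.0]
contact_force: [0.2, -0.3, 0.1]
gripper_width: -0.1
```

No contact force, so tip and weight are aligned along zone x. I push the first part slowly and check.

Emit:
{"fn": "step_arm", "kwargs": {"series": [[0.025, -0.005, 0, 0, 0, 0], [0.05, -0.011, 0, 0, 0, 0], [0.065, -0.014, 0, 0, 0, 0], [0.08, -0.017, 0, 0, 0, 0], [0.095, -0.02, 0, 0, 0, 0], [0.11, -0.024, 0, 0, 0, 0], [0.125, -0.027, 0, 0, 0, 0], [0.14, -0.03, 0, 0, 0, 0], [0.155, -0.033, 0, 0, 0, 0], [0.16, -0.034, 0, 0, 0, 0], [0.16, -0.034, 0, 0, 0, 0]]}}

```text
clock: 7.03
position: [551.5, 9.1, 1.4]
ee_rot: [0.105, 0.994, 0.0, 0.001]
contact_force: [1.0, 0.6, -0.2]
gripper_width: 0.0
```

Run:
```python
from h import *
s=grab('side','s5'); d=grab('wrist','w5');st=arm.read_state(); print(st['position'],st['contact_force'],st['gripper_width'])
a=cv2.resize(s['image'][200:320,230:370,::-1],(600,514),interpolation=cv2.INTER_CUBIC);cv2.imwrite('pics/c6.png',a)
```

```text
[550.93573133   9.16400232   1.43776438] [-0.29982095 -0.05582942 -0.65149795] -0.2268211009692072
```

View pics/c6.png

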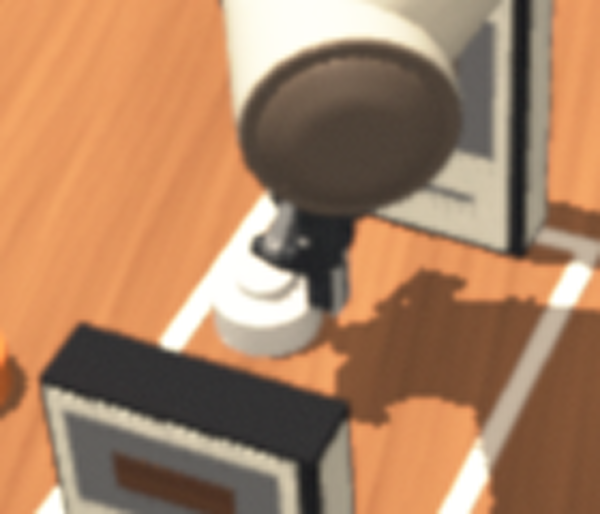

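View pics/w5.png

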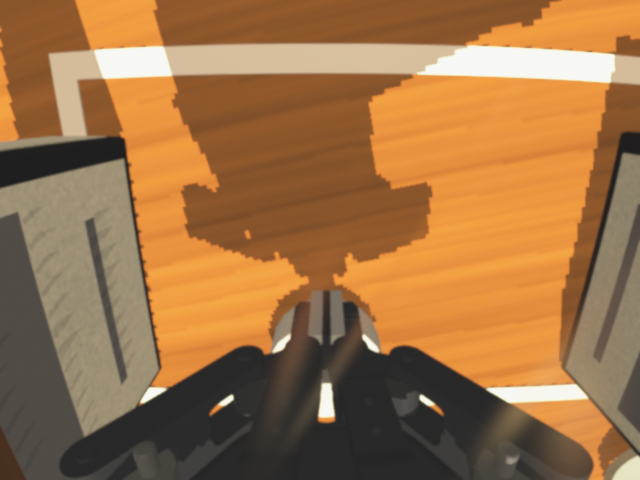

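The disc is moving ahead of the fingertip and is centred on it. I continue.

Emit:
{"fn": "step_arm", "kwargs": {"series": [[0.012, -0.003, 0, 0, 0, 0], [0.024, -0.005, 0, 0, 0, 0], [0.036, -0.008, 0, 0, 0, 0], [0.05, -0.011, 0, 0, 0, 0], [0.064, -0.014, 0, 0, 0, 0], [0.078, -0.017, 0, 0, 0, 0], [0.092, -0.02, 0, 0, 0, 0], [0.106, -0.023, 0, 0, 0, 0], [0.12, -0.026, 0, 0, 0, 0], [0.13, -0.028, 0, 0, 0, 0], [0.13, -0.028, 0, 0, 0, 0]]}}

```text
clock: 8.05
position: [603.7, -2.3, 1.4]
ee_rot: [0.105, 0.994, 0.0, 0.001]
contact_force: [0.4, -0.1, -0.0]
gripper_width: 0.2
```

Run:
```python
from h import *
s=grab('side','s6'); d=grab('wrist','w6');st=arm.read_state(); print(st['position'],st['contact_force'],st['gripper_width'])
a=cv2.resize(s['image'][180:300,210:350,::-1],(600,514),interpolation=cv2.INTER_CUBIC);cv2.imwrite('pics/c7.png',a)
```

```text
[603.00632068  -2.14016069   1.49492868] [-0.37658995 -0.21083104  0.10429792] 0.25591968450031305
```

View pics/c7.png

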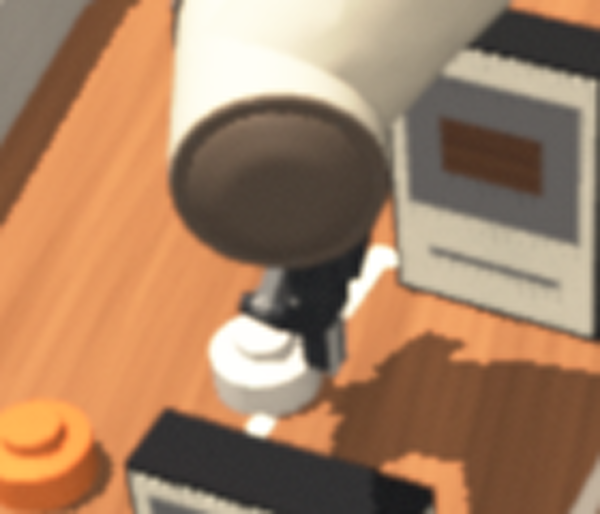

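Emit:
{"fn": "step_arm", "kwargs": {"series": [[0.012, -0.003, 0, 0, 0, 0], [0.026, -0.006, 0, 0, 0, 0], [0.04, -0.009, 0, 0, 0, 0], [0.054, -0.012, 0, 0, 0, 0], [0.068, -0.015, 0, 0, 0, 0], [0.082, -0.018, 0, 0, 0, 0], [0.096, -0.021, 0, 0, 0, 0], [0.11, -0.024, 0, 0, 0, 0], [0.12, -0.026, 0, 0, 0, 0], [0.12, -0.026, 0, 0, 0, 0], [0.09, -0.02, 0, 0, 0, 0], [0.05, -0.011, 0, 0, 0, 0]]}}

```text
clock: 9.15
position: [623.9, -6.6, 1.4]
ee_rot: [0.106, 0.994, 0.0, 0.002]
contact_force: [-0.9, -0.4, 0.7]
gripper_width: -0.0
```

Emit:
{"fn": "step_arm", "kwargs": {"series": [[-0.03, 0, 0.08, 0, 0, 0], [-0.03, 0, 0.18, 0, 0, 0], [-0.03, 0, 0.28, 0, 0, 0], [-0.03, 0, 0.38, 0, 0, 0], [-0.03, 0, 0.48, 0, 0, 0], [-0.03, 0, 0.58, 0, 0, 0], [-0.03, 0, 0.68, 0, 0, 0], [-0.03, 0, 0.7, 0, 0, 0], [-0.03, 0, 0.7, 0, 0, 0]]}}

```text
clock: 9.9
position: [612.6, -6.4, 286.8]
ee_rot: [0.105, 0.994, 0.001, 0.006]
contact_force: [-0.5, -0.1, -1.3]
gripper_width: 0.1
```

Run:
```python
from h import *
s=grab('side','s7'); d=grab('wrist','w7');t=grab('top','t7');st=arm.read_state(); print(st['position'],st['contact_force'],st['gripper_width'])
```

```text
[609.78077762  -6.48485031 280.18144586] [-0.11756427  0.59705534 -0.58466893] 0.010994891223987792
```

View pics/s7.png

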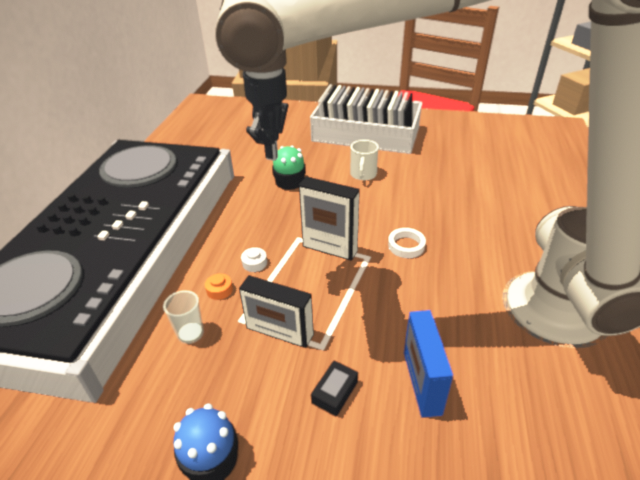

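View pics/w7.png

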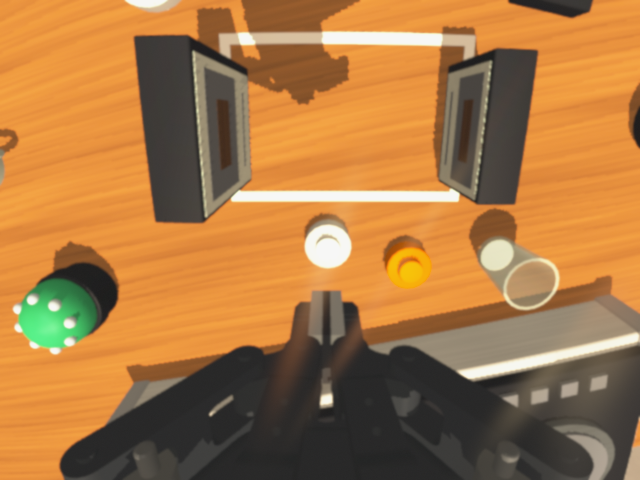

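View pics/t7.png

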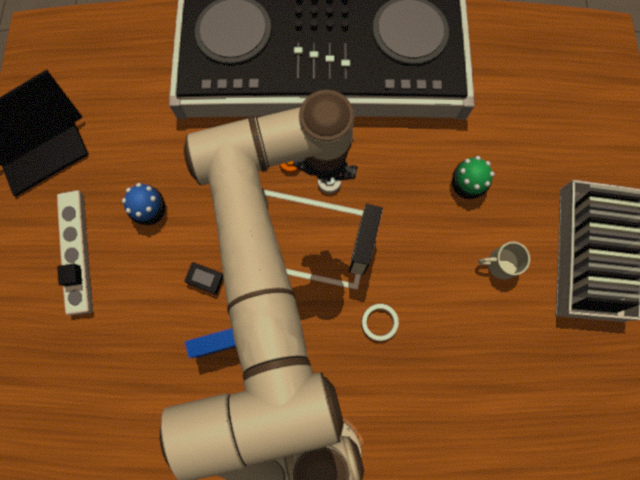

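Run:
```python
from h import *
s=load('s7');w=load('w7')
C=np.array([543.4,33.2]);X=np.array([.9777,-.2108]);Y=np.array([.2108,.9777])
Z=lambda P:np.round(np.c_[(P[:,:2]-C)@X,(P[:,:2]-C)@Y],1).tolist()
print('weight w',Z(onz(w,[(328,244)],38)),'s',Z(onz(s,[(254.5,253)],38)))
q=onz(w,[(136,37),(191,37),(203,221),(157,222)],190); print('tall top w',q[:,:2].round(1).tolist(),Z(q))
print('tape far outer',Z(onz(w,[(240,201),(450,201)],0)),'near outer corners',Z(onz(w,[(218,33),(475,34)],0)))
st=arm.read_state();print(st['position'],st['ee_rot'])
```

```text
weight w [[145.0, -21.4]] s [[146.1, -18.1]]
tall top w [[449.2, -104.1], [458.7, -66.8], [584.7, -98.9], [577.6, -135.4]] [[-63.2, -154.1], [-61.7, -115.6], [68.3, -120.5], [69.0, -157.6]]
tape far outer [[98.7, -137.6], [98.3, 141.2]] near outer corners [[-102.5, -149.7], [-103.4, 150.5]]
[609.78077762  -6.48485031 280.18144586] [ 1.05459708e-01  9.94423299e-01  3.99648465e-05 -7.41461839e-04]
```

The weight is at zone (145,-20), clear of the tape (it needs more than 128). The tall case is at zone (3,-137), still standing and unmoved. I'll turn the gripper 90° so the linkage flare does not overhang the case, and go to its outer side.

```bash
python3 -c "
from h import *
st=arm.read_state();print(st['joints'])"
```

```text
[ 2.54181685e-01  3.20594675e-01  9.38076977e-02 -6.12477657e-04
 -1.34536919e+00 -2.03615311e+00]
```

Emit:
{"fn": "step_arm", "kwargs": {"series": [[0, -0.05, 0, 0, 0, 0.08], [-0.02, -0.1, 0, 0, 0, 0.16], [-0.05, -0.15, 0, 0, 0, 0.24], [-0.08, -0.2, 0, 0, 0, 0.32], [-0.11, -0.25, 0, 0, 0, 0.4], [-0.14, -0.3, 0, 0, 0, 0.48], [-0.17, -0.35, 0, 0, 0, 0.56], [-0.2, -0.4, 0, 0, 0, 0.64], [-0.23, -0.4, 0, 0, 0, 0.72], [-0.266, -0.4, 0, 0, 0, 0.8], [-0.266, -0.4, 0, 0, 0, 0.88], [-0.266, -0.4, 0, 0, 0, 0.95]]}}

```text
clock: 11.05
position: [502.5, -166.8, 279.8]
ee_rot: [-0.6, 0.8, 0.001, -0.001]
contact_force: [-0.0, -0.1, -0.1]
gripper_width: -0.1
```

Emit:
{"fn": "step_arm", "kwargs": {"series": [[0, 0, 0, 0, 0, 0.03], [0, 0, 0, 0, 0, 0.03], [0, 0, 0, 0, 0, 0.03], [0, 0, 0, 0, 0, 0.03]]}}

```text
clock: 11.38
position: [503.6, -166.5, 280.4]
ee_rot: [-0.616, 0.788, 0.001, -0.001]
contact_force: [0.5, -0.2, 0.9]
gripper_width: 0.0
```

Run:
```python
from h import *
s=grab('side','s8'); d=grab('wrist','w8');st=arm.read_state(); print(st['position'],st['ee_rot'],st['joints'])
```

```text
[ 503.74737669 -166.52382219  280.8626601 ] [-6.16090512e-01  7.87675216e-01  3.15800853e-04 -3.69055398e-04] [-1.33376291e-02  1.78244308e-01 -9.56331648e-02 -3.09516296e-05
 -1.29788985e+00 -2.29910782e-01]
```

View pics/w8.png

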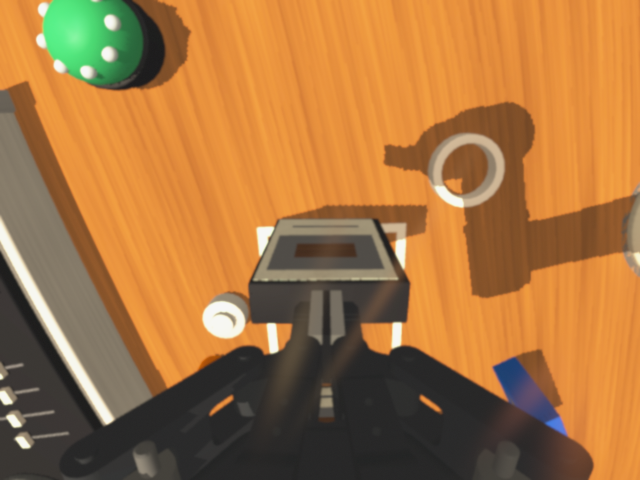

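View pics/s8.png

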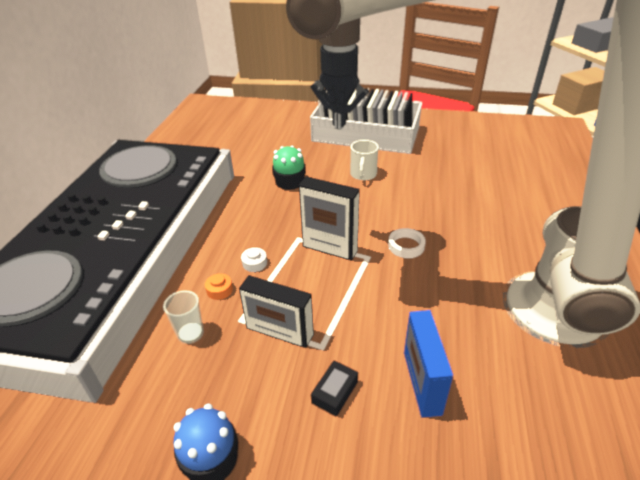

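The fingertip is centred on the case: the case spans columns 250–408 in the wrist view and the finger is at 327. I descend to upper-half height.

Emit:
{"fn": "step_arm", "kwargs": {"series": [[0, 0, -0.08, 0, 0, 0], [0, 0, -0.16, 0, 0, 0], [0, 0, -0.24, 0, 0, 0], [0, 0, -0.31, 0, 0, 0], [0, 0, -0.34, 0, 0, 0], [0, 0, -0.34, 0, 0, 0], [0, 0, -0.34, 0, 0, 0]]}}

```text
clock: 12.07
position: [503.9, -166.7, 145.2]
ee_rot: [-0.616, 0.787, 0.0, -0.001]
contact_force: [0.7, 0.4, 0.4]
gripper_width: 0.2
```

Emit:
{"fn": "step_arm", "kwargs": {"series": [[0.005, 0.02, 0, 0, 0, 0], [0.01, 0.04, 0, 0, 0, 0], [0.014, 0.055, 0, 0, 0, 0], [0.017, 0.068, 0, 0, 0, 0], [0.017, 0.068, 0, 0, 0, 0]]}}

```text
clock: 12.48
position: [511.3, -138.2, 146.2]
ee_rot: [-0.617, 0.787, -0.0, 0.001]
contact_force: [0.2, 0.4, -0.1]
gripper_width: 0.0
```

Run:
```python
from h import *
s=grab('side','s9'); d=grab('wrist','w9');st=arm.read_state(); print(st['position'],st['contact_force'])
```

```text
[ 510.84346906 -138.90056554  145.77191106] [-0.04206375  0.05711691 -0.41300255]
```

View pics/s9.png

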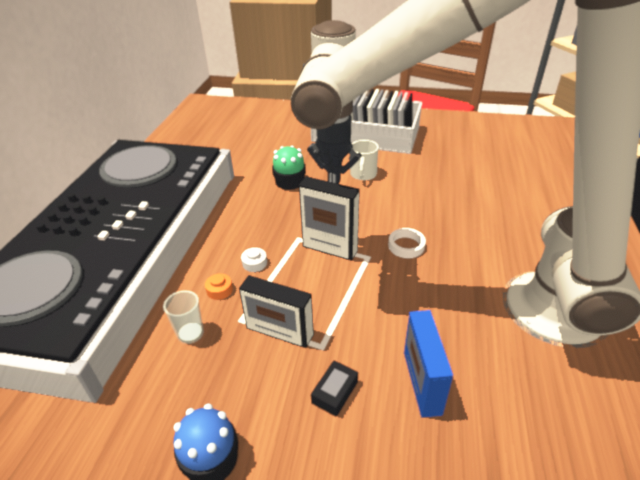

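View pics/w9.png

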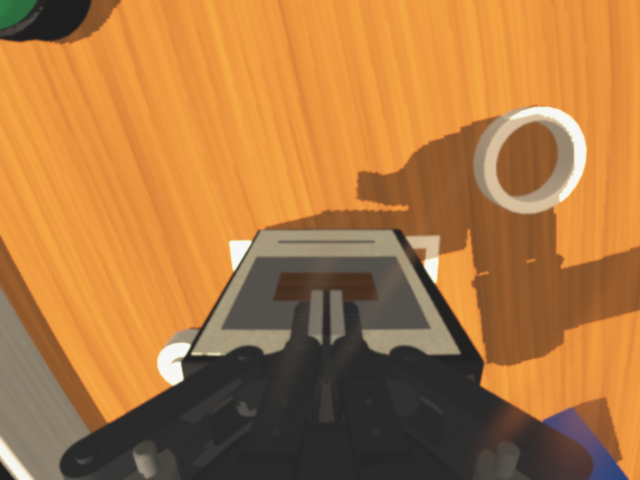

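The fingertip is behind the case's upper half, about 7 mm from its face and centred. I tip it now, slowly.

Emit:
{"fn": "step_arm", "kwargs": {"series": [[0.003, 0.012, 0, 0, 0, 0], [0.006, 0.024, 0, 0, 0, 0], [0.009, 0.036, 0, 0, 0, 0], [0.012, 0.048, 0, 0, 0, 0], [0.015, 0.06, 0, 0, 0, 0], [0.018, 0.072, 0, 0, 0, 0]]}}

```text
clock: 13.08
position: [517.9, -110.0, 145.4]
ee_rot: [-0.616, 0.787, 0.0, -0.0]
contact_force: [1.1, -0.4, -0.0]
gripper_width: -0.0
```

Run:
```python
from h import *
s=grab('side','s10');st=arm.read_state(); print(st['position'],st['contact_force'])
cv2.imwrite('pics/c10.png',cv2.resize(s['image'][120:360,200:440,::-1],(600,600)))
```

```text
[ 518.22666197 -109.43630434  145.38277604] [0.09289487 0.18387848 1.07001803]
```

View pics/c10.png

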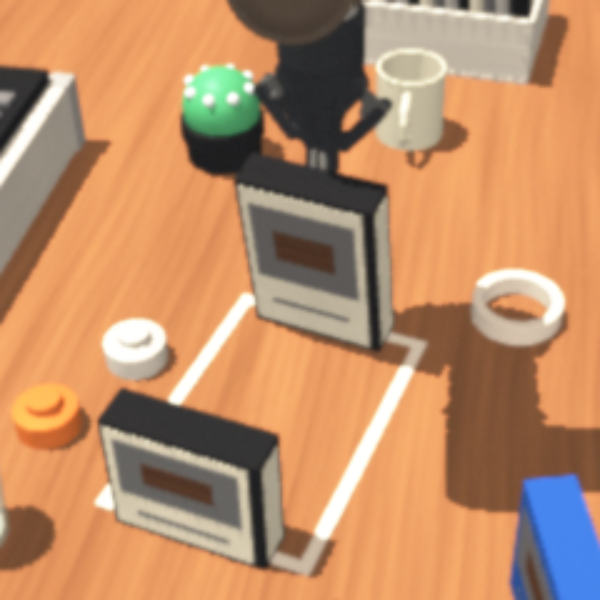

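The case is tilting about its foot edge and the foot has not slid. I continue past the tipping point, then draw back.

Emit:
{"fn": "step_arm", "kwargs": {"series": [[0.003, 0.012, 0, 0, 0, 0], [0.006, 0.024, 0, 0, 0, 0], [0.009, 0.036, 0, 0, 0, 0], [0.012, 0.048, 0, 0, 0, 0], [0.015, 0.06, 0, 0, 0, 0], [0.015, 0.06, 0, 0, 0, 0], [0.015, 0.06, 0, 0, 0, 0]]}}

```text
clock: 13.72
position: [523.8, -86.3, 145.4]
ee_rot: [-0.617, 0.787, 0.0, -0.0]
contact_force: [0.0, -1.5, -0.2]
gripper_width: 0.2
```

Run:
```python
from h import *
s=grab('side','s11');st=arm.read_state(); print(st['position'],st['contact_force'])
cv2.imwrite('pics/c11.png',cv2.resize(s['image'][120:360,200:440,::-1],(600,600)))
```

```text
[523.79902332 -86.43900673 145.40898287] [0.60736523 0.43806565 0.61474447]
```

View pics/c11.png

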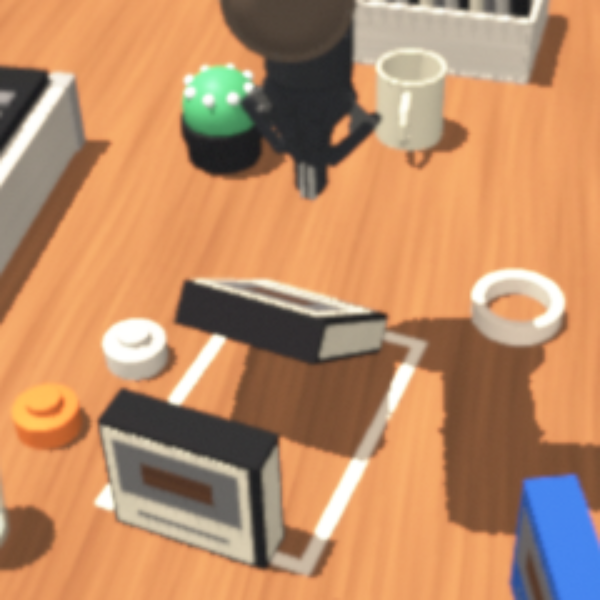

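It is falling freely. I raise the arm and let the case settle.

Emit:
{"fn": "step_arm", "kwargs": {"series": [[0, 0, 0.05, 0, 0, 0], [0, -0.05, 0.15, 0, 0, 0], [0, -0.1, 0.25, 0, 0, 0], [0, -0.18, 0.35, 0, 0, 0], [0, -0.26, 0.4, 0, 0, 0], [0, -0.34, 0.4, 0, 0, 0], [0, -0.4, 0.4, 0, 0, 0], [0, -0.4, 0.4, 0, 0, 0], [0, -0.4, 0.4, 0, 0, 0]]}}

```text
clock: 14.52
position: [523.2, -247.8, 304.9]
ee_rot: [-0.615, 0.788, 0.0, -0.0]
contact_force: [0.2, 0.7, 0.8]
gripper_width: 0.1
```

Run:
```python
from h import *
s=grab('side','s12');d=grab('top','t12');st=arm.read_state(); print(st['position'],st['contact_force'])
cv2.imwrite('pics/c12.png',cv2.resize(s['image'][120:360,200:440,::-1],(600,600),interpolation=cv2.INTER_CUBIC))
cv2.imwrite('pics/d12.png',cv2.resize(d['image'][140:330,210:420,::-1],None,fx=3.1,fy=3.1,interpolation=cv2.INTER_CUBIC))
```

```text
[ 523.4827954  -246.24764094  304.95592588] [ 0.71352412  0.50759581 -0.17233431]
```

View pics/c12.png

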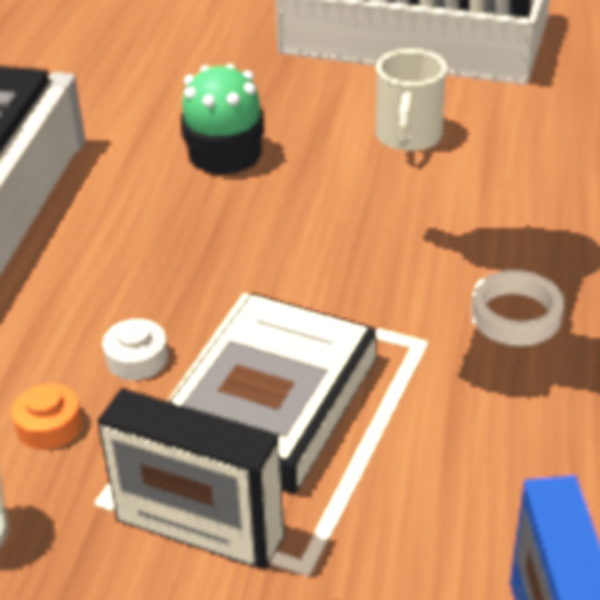

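View pics/d12.png

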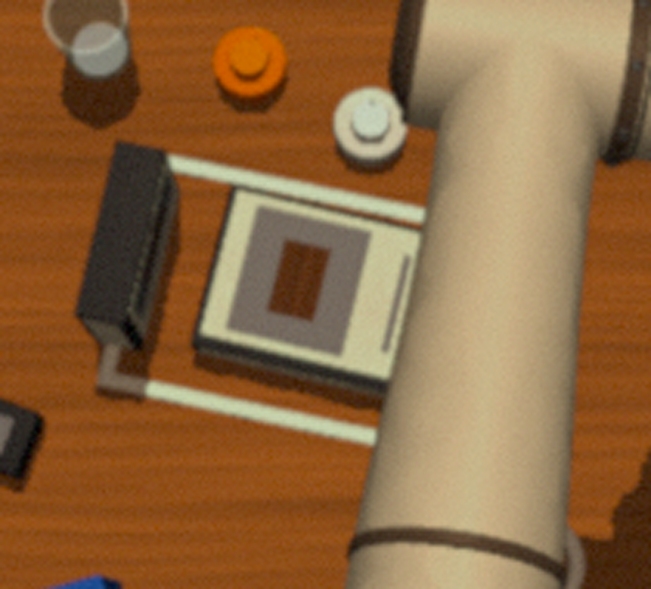

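Run:
```python
from h import *
s=load('s12');d=load('t12')
C=np.array([543.4,33.2]);X=np.array([.9777,-.2108]);Y=np.array([.2108,.9777])
Z=lambda P:np.round(np.c_[(P[:,:2]-C)@X,(P[:,:2]-C)@Y],1).tolist()
cs=lambda a,b:(a/2.5+200,b/2.5+120); cv=lambda a,b:(a/3.1+210,b/3.1+140)
print('foot +x,-x; side',Z(onz(s,[cs(249,293),cs(376,330)],40)))
print('head +x,-x; top',Z(onz(d,[cv(234,187),cv(197,341)],40)))
print('weight',Z(onz(s,[cs(136,331)],38)),Z(onz(d,[cv(370,122)],38)))
print('short top',Z(onz(d,[cv(117,142),cv(168,152),cv(132,322),cv(78,313)],125)))
print(arm.read_state()['clock'])
```

```text
foot +x,-x; side [[69.6, -108.3], [-65.7, -103.5]]
head +x,-x; top [[74.5, 72.0], [-54.5, 72.7]]
weight [[147.4, -19.9]] [[151.5, -23.7]]
short top [[70.6, 158.3], [71.0, 118.1], [-63.0, 114.4], [-65.0, 155.9]]
14.6167
```

All checks have margin: the case spans x -66..75 and y -108..73 in the zone, the weight is at x about 147, and the short case has not moved. I hand in.

```bash
python3 -c "
from bench import arm
print(arm.job_done())"
```

```text
the job is handed in; nothing more can be done
None
```

The job is handed in at about 15 s on the robot's clock: the tall case lies flat inside the taped rectangle and the weight is outside it. I pushed the aluminium weight out past the far (+x) long side with shut fingertips. I then tipped the tall case with a centred fingertip push on its upper half, and it fell flat on its broad side.

**Last checks (from the images, in the rectangle's frame):**
- **Tall case:** it spans x from about -66 to 75 mm and y from -108 to 73 mm, against limits of ±100 and ±150 mm.
- **Weight:** it lies at x of about 147–151 mm, against the required 128 mm.
- **Shorter case:** it stands where it was.
- **Surroundings:** the other objects look untouched, and the gripper was clear of everything when I handed in.

**What went wrong or disagreed:**
- **First push missed:** my first attempt on the weight used half-open jaws. They passed over the disc, astride the knob, without moving it.
- **Fingertip height:** even with the jaws shut, the fingertips looked about 12–16 mm higher in the pictures than the reported TCP. I went down in small steps until the tip was low enough to push the disc.
- **Camera agreement:** the side and top views differed by up to about 4 mm on the weight's final position and about 10 mm on the tall case's position along y before the push. Both are smaller than the margins above.

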